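Clamp a glued-up knife handle with the star wheel

TASK

The knife's handle has just been glued up. Slide the knife along the clamp's rest until the butt of its handle is against the end stop, then wind the jaw up with the star wheel, spoke by spoke, until its pad holds the handle firmly, with about 80 N, without crushing it. Leave the other things on the bench where they are.

Things in the scene. Friction and masses are not known exactly. Their poses are not given: they have to be found in the camera images.
- clamp: green bench clamp bolted to the bench, bed 240 x 130 x 18 mm. Origin on the bench under the bed's middle; x runs along the screw from the star wheel (-x end, towards the robot) to the fixed jaw, y along the work rest, z up. Fixed jaw's rubber face at x = 30 mm; both jaws 90 mm wide (y -45 to 45), tops at z = 130 mm; nut bracket x -105 to -75 mm, also 130 mm high
- rest (a point): middle of the work rest's top, 85 mm above the bench; axes as the clamp's. The rest is a steel shelf between and beside the jaws, 35 mm wide (x), 235 mm long (y), 9 mm thick; the end stop stands on its -y end, 32 mm high
- stop (a point): middle of the end stop's face that the butt comes against (the face looks to the clamp's +y); axes as the clamp's
- jaw: moving jaw with its screw; origin and axes coincide with the clamp's at wheel = 0. It moves along the clamp's +x 4.775 mm per rad of wheel (30 mm a turn), carrying the wheel along. Its rubber-faced pad is packed out with shims, different every day: its face is at x = -10 mm, give or take 5, in this frame, so feel where it meets the handle. Then its pressure grows by about 40 N per mm (190 N per rad)
- hub (a point): centre of the star wheel, 105 mm above the bench, at x = -160 mm in the jaw's frame. The wheel stands upright, facing the robot, and turns about the clamp's x: six round steel spokes, 12 mm thick, 60 degrees apart, ending in 18 mm black balls centred 84 mm from the axis; hub 42 mm across and 26 mm long; no rim
- wheel (a joint): turn of the star wheel (rad); it grows on tightening: clockwise seen from the robot, upper spokes moving to the clamp's -y. At value q the spokes stand q + n x 60 degrees from upright, leaning to -y. The screw always drags with about 0.40 N m and stays where left (past 80 N it slips back to that); pad pressure adds 0.0048 N m per newton (80 N: 0.38 N m). Starts at 0 to 1 rad
- knife: kitchen knife standing on edge on the rest between the open jaws, 0.16 to 0.29 kg: dark wooden handle 24 mm thick (x), 115 mm long (y), 30 mm high, brass pins; steel blade towards the clamp's +y. It slides along with a few newtons. Origin under the handle's middle, y to the blade tip. The handle is held properly from 40 N of moving jaw pressure and spoiled above 150 N
- butt (a point): middle of the handle's butt end, 57.5 mm from the handle's middle and 15 mm above the rest
- blade (a point): middle of the blade, 110 mm from the handle's middle. The blade is 4 mm thick (x), 95 mm long before its tip, 27 mm high: 13.5 mm above and below this point, its lower edge 4 mm above the rest; it is free on both sides and can be pinched here from above
- sanding_block: bystander: wooden sanding block, 110 x 55 x 32 mm, on the bench beside the clamp's -y side; origin under its middle
- pin_pot: bystander: small open steel pot, 56 mm wide, 40 mm high, on the bench on the clamp's +y side, between wheel and rest; origin under its middle
- file: bystander: flat file with a wooden handle, 260 mm long, 22 mm high, on the bench to the right
- mallet: bystander: hammer lying on the bench to the left
- oil_bottle: bystander: white plastic bottle, 56 mm wide, 130 mm high, standing on the bench to the right
- abrasive_disc: bystander: reddish grinding disc, 120 mm wide, 20 mm thick, lying on the bench to the left
- scales: bystander: pair of dark wooden handle blanks, 120 x 40 x 20 mm together, on the bench to the left

How it is judged:
On the way:
1. the knife's butt is against the end stop while the moving jaw is still clear of the handle (y of butt in the frame of stop below 0.003 m and contact force between jaw and knife below 1 N), for 0.2 s.
At the end, for the whole second after the job is handed in: the knife stands upright on the rest (within 0.1 rad and 4 mm), its butt within 4 mm of the end stop, at rest, and the moving jaw presses its handle with 40 to 150 N (y of butt in the frame of stop below 0.004 m and contact force between jaw and knife between 40 and 150 N and z of knife in the frame of clamp below 0.089 m and angle between knife's own z axis and vertical below 0.1 rad and linear speed of knife below 0.01 m/s); the robot touches nothing.
It fails at once if the handle is crushed: the moving jaw presses it with more than 150 N (contact force between jaw and knife above 150 N).
It fails at once if another thing on the bench is moved by more than 30 mm (distance of any of sanding_block, pin_pot, file, mallet, oil_bottle, abrasive_disc, scales from where it was at the start of the episode above 0.03 m).
It also fails if it takes over 72 s, if anything falls off the work surface, if the arm or the gripper's body presses on something with over 40 N, if the wrist force passes 120 N, or if a joint passes its speed limit or range.

ROBOT

A 6-joint arm with a two-finger parallel gripper is mounted at the origin on the work surface. World frame = base frame: x ahead of the robot, y to its left, z up, the work surface at z = 0. Lengths are in m, angles in rad, forces in N, time in s.
With the tool pointing down it reaches from about 0.275 to 0.75 m from the base axis. Payload 10.2 kg.
Tool frame: the origin (TCP) lies midway between the tips of the shut fingers; the grasp point (between the pads) lies bot.hold_point_z behind it (bot.hold_point_z is the distance from the TCP to the grasp point, in m); z points along the fingers, y is the line along which they close (so a half turn about z gives the same grasp; the last joint's range is limited). The gripper opens to 85 mm and grips with 20 to 120 N. Pads are 22 mm wide; open, the fingers measure 114 mm over their backs; the gripper's body (76 mm by 85 mm) begins 54 mm behind the grasp point. The pads swing forward as they close: fully open they stand 13 mm farther back than shut.
Start: joints at [0.959, 0.313, 1.498, -0, 1.331, -0.223], TCP at [0.199, 0.486, 0.231] pointing down, gripper open.
Joint ranges: [-2.94, 2.94], [-0.97, 2.17], [0.19, 2.56], [-1.23, 4.37], [0.02, 3.11], [-2.88, 2.88]. Speed limits (rad/s): [2.39, 2.39, 3.01, 3.14, 3.14, 3.14].

INTERFACE

Orientations are given as a unit quaternion [x, y, z, w].
In Python, from workcell import telemetry, viewer, workorder, bot gives the robot as it stands.
- The arm moves only by the tool servo_tool, never from a script. Its argument "rows" is a list of rows, each a list of 5 numbers: the shift along the tool's x, y, z in cm, then the turn about the tool's z in rad, then the gripper's target within -1 to 1 (fully open at 1, half-way at 0, shut at -1). A call has 1 to 20 rows; each row is the pose to reach, as a shift and turn from the pose commanded when the call began, along the tool's axes at that moment; what a row does not reach only later rows make up. A row lasts 1/12 s, in which the tool goes at most 41.7 mm and 7.16 degrees, less where a joint would pass 70% of its speed; a pose out of reach is approached as far as the arm can. A call with a gripper value outside its range is refused whole. The fingers move at their own pace and stop on an object; "grip_force" is the grip in N (left out, the last holds). Time passes only in rows, so rows that repeat a pose let the fingers close. It gives the time, the measured TCP pose, the force and the opening at its end, in the units of the state.
- telemetry.get_state(): the state, without advancing time (a new reading comes with each control period).
- viewer.read_camera(name): name is "scene" or "side" or "wrist"; returns a dict with "img" (480x640x3 uint8, red, green, blue), "z_map" (480x640 float32, m along the optical axis (not along the pixel's ray), 0 where there is no reading), "intrinsics" (3x3 intrinsics, pixels), "world_from_camera" (4x4, takes a point from camera to world coordinates); the wrist camera has in their place "T_tool_cam" (4x4, takes a point from camera to tool coordinates, whose origin is the TCP and whose axes are the flange's). Camera axes: x right, y down, z forward; pixel columns grow to the right and rows downward; lengths in m; the calibration is good to about 2 mm. A picture is of the moment at which its call begins: read the wrist's pose just before it.
- workorder.sign_off(): hands the job in, once; it reports no verdict.
The state is a dict: "clock": time; "joint_positions": joint angles; "qvel": joint speeds; "tau": joint torques, N m; "eef_pos": TCP position; "tool_rot": TCP orientation; "contact_force": force on the tool from outside, world axes, zero at the start; "ft_torque": the same for the moment, N m; "opening": finger opening in m.
Only numpy, scipy, OpenCV 4.12 (cv2) and the standard library are available. Lean on these libraries where they do the work, as an engineer would, in place of code of your own. Each camera call takes 0.05 s, during which the arm holds its last target. There are 200 camera calls.

## Working session

There is one attempt and no reset: what is moved stays moved. The work goes in short steps, Python scripts to look and compute and a tool call to move; the robot and the scene stay as the last step left them, time stands still between calls to the robot, and variables do not carry over. Pictures are saved under pics/ and viewed, on a budget of 10 in all, crops included, one or two more only if the job needs it, and the job is handed in when it is done.

Besides the shell and the picture viewer there is one more tool, called after "Request:" as a command line: name --pt "numbers of a row" for each row, then --argument value for the rest. servo_tool: Moves the arm, as the interface text tells. Its arguments: {"type":"object","properties":{"rows":{"type":"array","items":{"type":"array","items":{"type":"number"}}},"grip_force":{"type":"number"}},"required":["rows"]}

```bash
mkdir -p pics; ls; cat > h.py <<'E'
import numpy as np, cv2
from workcell import telemetry, viewer, workorder, bot
from scipy.spatial.transform import Rotation as R
def save(name,fn,cam=None):
    c=cam or viewer.read_camera(name); cv2.imwrite('pics/'+fn,c['img'][:,:,::-1]); return c
def cloud(c,T=None):
    T=c['world_from_camera'] if T is None else T
    z=c['z_map'];K=c['intrinsics'];v,u=np.indices(z.shape)
    P=np.stack([(u-K[0,2])/K[0,0]*z,(v-K[1,2])/K[1,1]*z,z],-1)
    W=P@T[:3,:3].T+T[:3,3]; W[z<=0]=np.nan; return W
def tool():
    s=telemetry.get_state(); T=np.eye(4);T[:3,:3]=R.from_quat(s['tool_rot']).as_matrix();T[:3,3]=s['eef_pos'];return T
E
python3 - <<'E'
from h import *
for n in('scene','side'):
    c=save(n,n+'1.png'); np.savez(n+'1.npz',**c); print(c['world_from_camera'].round(3),c['intrinsics'].round(1))
s=telemetry.get_state();print(s,bot.hold_point_z,[a for a in dir(bot) if a[0]!='_'])
print(tool().round(3))
E
```

```text
pics
[[-0.626  0.647 -0.435  1.114]
 [ 0.78   0.518 -0.352  0.551]
 [-0.002 -0.56  -0.829  1.258]
 [ 0.     0.     0.     1.   ]] [[518.6   0.  316.7]
 [  0.  518.6 238.5]
 [  0.    0.    1. ]]
[[ 0.942 -0.166  0.291  0.175]
 [-0.335 -0.509  0.793 -0.864]
 [ 0.016 -0.845 -0.535  0.726]
 [ 0.     0.     0.     1.   ]] [[484.8   0.  317. ]
 [  0.  484.8 242. ]
 [  0.    0.    1. ]]
{'clock': 0.1, 'joint_positions': array([ 9.58642464e-01,  3.13373779e-01,  1.49837421e+00, -2.63297038e-05,
        1.33097360e+00, -2.23403699e-01]), 'qvel': array([-0.00055332,  0.00017804, -0.00157624,  0.00125453, -0.00111617,
        0.00034699]), 'tau': array([ 3.32526972e-03, -4.12906194e+01, -2.60142249e+01, -1.12959863e-04,
        3.03686742e-03,  3.09858490e-05]), 'eef_pos': array([0.19887544, 0.48562522, 0.23079774]), 'tool_rot': array([ 1.93150317e-01,  9.81169015e-01, -5.21103865e-04, -2.17334221e-04]), 'contact_force': array([ 1.09636390e+00,  4.75255472e-01, -6.21499110e-04]), 'ft_torque': array([ 0.04772947, -0.03058979, -0.02619579]), 'opening': 0.08564719093943558} 0.0187 ['IKError', 'hold_point_z']
[[-0.925  0.379 -0.001  0.199]
 [ 0.379  0.925 -0.001  0.486]
 [ 0.    -0.001 -1.     0.231]
 [ 0.     0.     0.     1.   ]]
```

View pics/scene1.png

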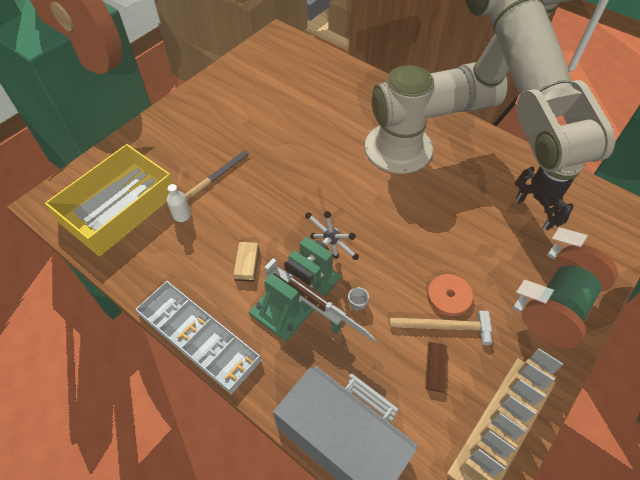

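View pics/side1.png

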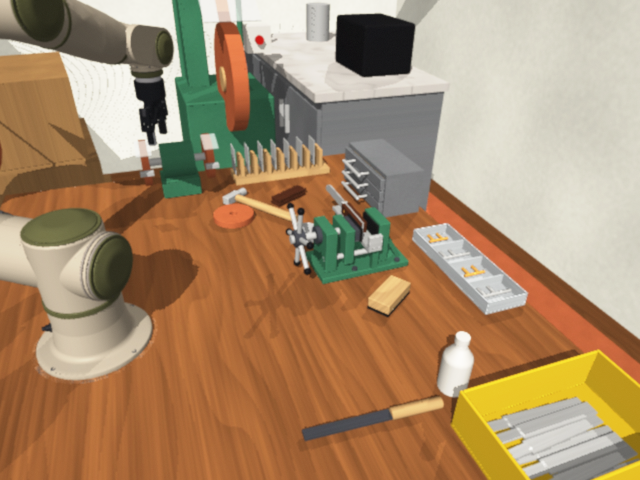

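The scene view shows the clamp around (300,290), its wheel at (330,236), and the knife from (275,265) to (375,338). The sanding block is at (246,260) and the pot at (358,298). In the side view the clamp is around (350,245), with the wheel at (300,240).

```bash
python3 - <<'E'
from h import *
S=[]
for n in('scene','side'):
    c=dict(np.load(n+'1.npz')); W=cloud(c); hsv=cv2.cvtColor(c['img'],cv2.COLOR_RGB2HSV)
    g=(hsv[...,0]>60)&(hsv[...,0]<90)&(hsv[...,1]>90)
    v,u=np.indices(g.shape)
    roi=(u>240)&(u<350)&(v>200)&(v<345) if n=='scene' else (u>270)&(u<420)&(v>190)&(v<290)
    for lo,hi in((.122,.138),(.012,.024)):
        m=g&roi&(W[...,2]>lo)&(W[...,2]<hi); P=W[m]
        r=cv2.minAreaRect(P[:,:2].astype(np.float32)*1000); print(n,lo,len(P),np.median(P[:,2]).round(4),r)
        if lo>.1:
            nn,lab,st,ce=cv2.connectedComponentsWithStats(m.astype(np.uint8))
            for i in range(1,nn):
                if st[i,4]>20:
                    Q=W[lab==i]; print('  comp',st[i],Q.mean(0).round(4),cv2.minAreaRect(Q[:,:2].astype(np.float32)*1000))
    # black balls / wheel
    m=roi&(W[...,2]>.02)&(hsv[...,2]<70)&(hsv[...,1]<120)
    nn,lab,st,ce=cv2.connectedComponentsWithStats(m.astype(np.uint8))
    for i in range(1,nn):
        if st[i,4]>8: print('  dark',st[i],W[lab==i].mean(0).round(4))
E
```

```text
scene 0.122 191 0.1305 ((643.3759765625, 93.87706756591797), (115.80653381347656, 75.13777160644531), 2.0630764961242676)
  comp [273 280  24  19 163] [0.6868 0.107  0.1306] ((687.13330078125, 100.36973571777344), (65.93299102783203, 26.549882888793945), 88.13690948486328)
scene 0.012 102 0.0183 ((732.80078125, 75.97673797607422), (88.41425323486328, 44.59343719482422), 89.07250213623047)
  dark [306 213   5   5  18] [0.4821 0.0099 0.1388]
  dark [325 212   5   6  23] [0.4811 0.0738 0.1934]
  dark [311 233   4   6  12] [0.4832 0.0249 0.0542]
  dark [333 255   6   3  12] [0.4823 0.1072 0.0281]
  dark [285 262  28  23 227] [0.6269 0.0951 0.1132]
  dark [274 274  32  23  63] [0.6649 0.112  0.1153]
  dark [307 296  10   8  26] [0.6606 0.1665 0.1032]
  dark [320 305   5   5  12] [0.6599 0.1992 0.1048]
  dark [288 326   4   5  17] [0.726  0.1462 0.0242]
side 0.122 688 0.1286 ((586.4256591796875, 80.40939331054688), (236.2963104248047, 116.34661102294922), 11.679840087890625)
  comp [366 208  24  20 248] [0.683  0.0837 0.129 ] ((683.8561401367188, 87.41117858886719), (89.8105697631836, 30.6
[... 234 characters left out ...]
0.1291] ((544.4178466796875, 84.11019897460938), (29.027908325195312, 89.56871795654297), 0.8394690155982971)
side 0.012 1176 0.0179 ((633.5000610351562, 84.10118103027344), (131.6660919189453, 238.1369171142578), 89.75923919677734)
  dark [288 203   5   5  18] [0.4727 0.1465 0.1662]
  dark [298 208   6   7  32] [0.4742 0.0649 0.1914]
  dark [363 212  16  22 184] [0.6667 0.084  0.1123]
  dark [345 214  17  28 102] [0.6236 0.0797 0.1158]
  dark [313 227   4   5  11] [0.5189 0.0949 0.1187]
  dark [306 238  16  11  83] [0.4992 0.0417 0.1134]
  dark [294 243   6   4  15] [0.4658 0.0705 0.0993]
  dark [294 262   6   3  13] [0.4738 0.0964 0.026 ]
  dark [304 268   7   6  28] [0.4759 0.0192 0.054 ]
```

Request:
servo_tool --pt "-50.8 -18.6 -12 1.182 1" --pt "-50.8 -18.6 -12 1.182 1" --pt "-50.8 -18.6 -12 1.182 1" --pt "-50.8 -18.6 -12 1.182 1" --pt "-50.8 -18.6 -12 1.182 1" --pt "-50.8 -18.6 -12 1.182 1" --pt "-50.8 -18.6 -12 1.182 1" --pt "-50.8 -18.6 -12 1.182 1" --pt "-50.8 -18.6 -12 1.182 1" --pt "-50.8 -18.6 -12 1.182 1" --pt "-50.8 -18.6 -12 1.182 1" --pt "-50.8 -18.6 -12 1.182 1" --pt "-50.8 -18.6 -12 1.182 1" --pt "-50.8 -18.6 -12 1.182 1" --pt "-50.8 -18.6 -12 1.182 1" --pt "-50.8 -18.6 -12 1.182 1" --pt "-50.8 -18.6 -12 1.182 1"

```text
clock: 1.52
eef_pos: [0.5979, 0.122, 0.351]
tool_rot: [0.707, 0.707, -0.0, -0.0]
contact_force: [-0.2, -0.4, -0.2]
opening: 0.0857
```

```bash
python3 - <<'E'
from h import *
T=tool(); s=telemetry.get_state(); print(s['clock'],T.round(4))
c=save('wrist','w1.png'); print(c['T_tool_cam'].round(4)); np.savez('w1.npz',T=T,**c)
E
```

```text
1.5167 [[-1.000e-03  1.000e+00 -9.000e-04  5.979e-01]
 [ 1.000e+00  1.000e-03  2.000e-04  1.220e-01]
 [ 2.000e-04 -9.000e-04 -1.000e+00  3.510e-01]
 [ 0.000e+00  0.000e+00  0.000e+00  1.000e+00]]
[[-3.000e-04 -9.539e-01 -3.002e-01  7.730e-02]
 [ 1.000e+00 -1.000e-04 -4.000e-04  7.000e-04]
 [ 3.000e-04 -3.002e-01  9.539e-01 -1.417e-01]
 [ 0.000e+00  0.000e+00  0.000e+00  1.000e+00]]
```

View pics/w1.png

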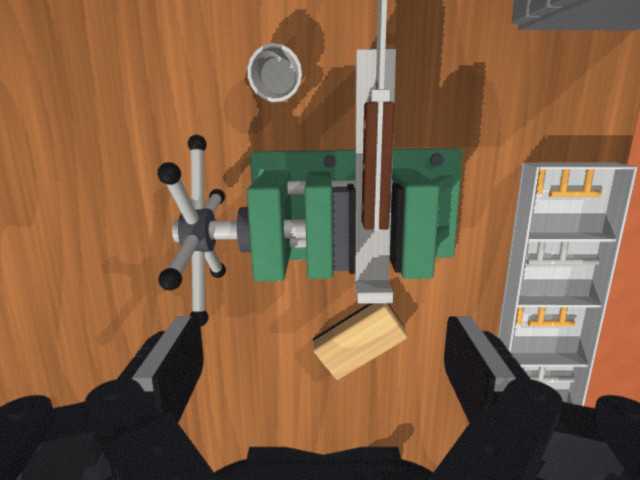

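The wrist view from above shows the handle from (378,102) down to its butt at (376,228), and the blade running up at u≈381. The end stop is at (375,288), the wheel hub at (197,230) and the pot at (275,72). Next I measure from this.

```bash
python3 - <<'E'
from h import *
c=dict(np.load('w1.npz')); W=cloud(c,c['T']@c['T_tool_cam']); img=c['img']
def p(u,v): return W[v,u].round(4)
for n,pts in dict(blade=[(381,20),(382,50),(382,80)],handle=[(378,v) for v in(110,130,150,170,190,210,220,226,229,232)],rest=[(362,100),(362,200),(372,255),(375,270)],stop=[(375,v) for v in(278,281,284,287,290,295,299)],
  jawf=[(398,200),(402,200),(406,200),(410,200)],pad=[(v,230) for v in(335,345,350,354,358)],).items(): print(n,*[p(*q) for q in pts],sep='\n ')
# blade width at rows, by z>0.1
for v in(5,20,40,60,80,120,180,215):
    m=np.where((W[v,350:420,2]>.095)&(W[v,350:420,2]<.123))[0]+350
    print(v,m.min(),m.max(),W[v,m.min()].round(4),W[v,m.max()].round(4))
hsv=cv2.cvtColor(img,cv2.COLOR_RGB2HSV)
g=(hsv[...,0]>60)&(hsv[...,0]<90)&(hsv[...,1]>90)
for lo,hi in((.125,.136),(.014,.022)):
    m=g&(W[...,2]>lo)&(W[...,2]<hi); nn,lab,st,ce=cv2.connectedComponentsWithStats(m.astype(np.uint8))
    for i in range(1,nn):
        if st[i,4]>200: print(st[i],W[lab==i].mean(0).round(4),cv2.minAreaRect(W[lab==i][:,:2].astype(np.float32)*1000))
# balls
m=((img.max(2)<60)&(W[...,0]<.51)&(W[...,2]>.0)).astype(np.uint8); m[330:]=0;m[:,:150]=0
nn,lab,st,ce=cv2.connectedComponentsWithStats(m)
for i in range(1,nn):
    if st[i,4]>40: print('ball',ce[i].round(1),st[i,4],np.nanmedian(W[lab==i],0).round(4),np.nanmax(W[lab==i][:,2]))
E
```

```text
blade
 [0.6452 0.2688 0.1136]
 [0.6469 0.2463 0.1145]
 [0.6477 0.2229 0.116 ]
handle
 [0.6456 0.1988 0.1137]
 [0.6463 0.182  0.1137]
 [0.6469 0.1648 0.1139]
 [0.6476 0.1471 0.1137]
 [0.6482 0.129  0.1147]
 [0.6491 0.1101 0.1139]
 [0.6495 0.1006 0.1141]
 [0.6499 0.0943 0.1126]
 [0.65   0.0914 0.1127]
 [0.6538 0.0805 0.0856]
rest
 [0.634  0.2076 0.0844]
 [0.6361 0.1147 0.0911]
 [0.6488 0.0553 0.0842]
 [0.6526 0.0382 0.0831]
stop
 [0.6527 0.03   0.0852]
 [0.6524 0.0279 0.0881]
 [0.6516 0.0278 0.0958]
 [0.6506 0.0281 0.1041]
 [0.6497 0.0281 0.1114]
 [0.6491 0.0254 0.1174]
 [0.6494 0.0206 0.1163]
jawf
 [0.6658 0.1212 0.1218]
 [0.6692 0.1214 0.1224]
 [0.6719 0.1224 0.1273]
 [0.6754 0.1225 0.1276]
pad
 [0.6092 0.0926 0.1204]
 [0.6184 0.0929 0.1214]
 [0.6228 0.0936 0.1237]
 [0.6267 0.093  0.1218]
 [0.6337 0.0817 0.0823]
5 379 386 [0.645  0.283  0.0982] [0.6485 0.2792 0.1162]
20 378 386 [0.645  0.2722 0.095 ] [0.6492 0.2686 0.1147]
40 378 385 [0.6453 0.2563 0.0972] [0.6489 0.2537 0.1155]
60 377 384 [0.645  0.2404 0.0977] [0.6487 0.2385 0.1161]
80 377 383 [0.6454 0.2239 0.0996] [0.6488 0.223  
[... 841 characters left out ...]
4.6072387695312, 138.3751220703125), (116.71519470214844, 32.4855842590332), 1.1161038875579834)
[291 195  14  24 326] [0.5684 0.0916 0.0171] ((568.1416625976562, 91.27986907958984), (28.13754653930664, 15.259637832641602), 89.1284408569336)
ball [196.7 142.3] 201 [0.4774 0.1691 0.0841] 0.0872334305418388
ball [168.8 173. ] 380 [0.4779 0.1519 0.1663] 0.17013371489533985
ball [218.1 193.8] 76 [0.4807 0.1093 0.0273] 0.030093993232766403
ball [207.4 226.3] 268 [0.4896 0.0978 0.1121] 0.1253875668695455
ball [219.1 272. ] 76 [0.4823 0.024  0.0552] 0.05841917193018592
ball [169.8 278.6] 383 [0.4794 0.0741 0.1928] 0.19724464159369381
ball [200.7 316.3] 124 [0.4831 0.0126 0.1363] 0.14050189987504352
```

Request:
servo_tool --pt "3.5 1.2 0 0 1" --pt "7 2.4 1 0 1" --pt "10.5 3.6 3 0 1" --pt "14 4.9 6 0 1" --pt "14 4.9 10 0 1" --pt "14 4.9 14 0 1" --pt "14 4.9 18 0 1" --pt "14 4.9 21 0 1" --pt "14 4.9 23.5 0 1" --pt "14 4.9 25 0 1" --pt "14 4.9 25.9 0 1" --pt "14 4.9 25.9 0 1" --pt "14 4.9 25.9 0 1"

```text
clock: 2.65
eef_pos: [0.6475, 0.2618, 0.0933]
tool_rot: [0.707, 0.707, 0.0, 0.0]
contact_force: [0.6, 0.2, 1.1]
opening: 0.0855
```

```bash
python3 - <<'E'
from h import *
T=tool(); c=save('wrist','w2.png'); W=cloud(c,T@c['T_tool_cam'])
for v in range(100,480,40):
    m=np.where((W[v,:,2]>.095)&(W[v,:,2]<.123)&(abs(W[v,:,0]-.647)<.015))[0]
    if len(m): print(v,m.min(),m.max(),W[v,m.min()].round(4),W[v,m.max()].round(4))
print(T[:3,3])
E
```

```text
100 313 324 [0.645  0.3417 0.1035] [0.6483 0.3416 0.1045]
140 313 325 [0.6451 0.3306 0.1116] [0.6486 0.3306 0.1117]
180 313 325 [0.6451 0.3194 0.114 ] [0.6486 0.3194 0.1136]
220 313 325 [0.6451 0.3076 0.1148] [0.6486 0.3075 0.1144]
260 313 325 [0.645  0.2951 0.1152] [0.6486 0.295  0.1149]
300 314 326 [0.6452 0.2817 0.1152] [0.649  0.2812 0.1141]
340 314 326 [0.6451 0.2675 0.1152] [0.649  0.2676 0.1154]
380 315 326 [0.6454 0.2523 0.1153] [0.6491 0.2528 0.116 ]
420 316 326 [0.6456 0.2355 0.1147] [0.6491 0.2359 0.1152]
[0.64751215 0.26175255 0.09327566]
```

View pics/w2.png

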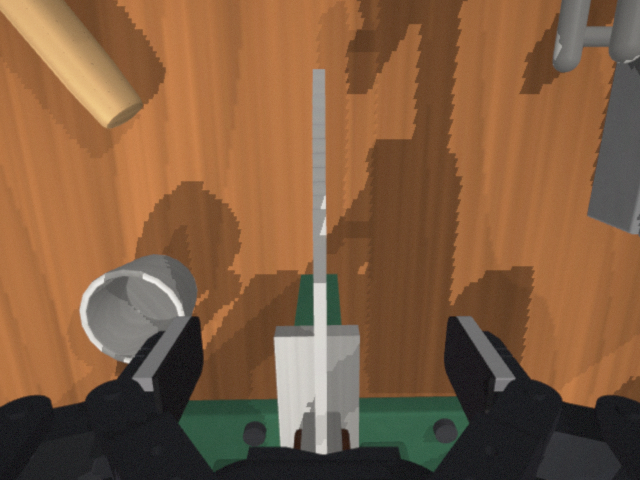

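The blade is centred between the open fingers (u≈320). I close on it.

Request:
servo_tool --pt "0 0 0 0 -1" --pt "0 0 0 0 -1" --pt "0 0 0 0 -1" --pt "0 0 0 0 -1" --pt "0 0 0 0 -1" --pt "0 0 0 0 -1" --pt "0 0 0 0 -1" --pt "0 0 0 0 -1" --pt "0 0 0 0 -1" --pt "0 0 0 0 -1" --pt "0 0 0 0 -1" --pt "0 0 0 0 -1" --grip_force 30

```text
clock: 3.7
eef_pos: [0.6476, 0.2611, 0.0924]
tool_rot: [0.707, 0.707, -0.0, -0.0]
contact_force: [-0.5, -0.0, 1.1]
opening: 0.0031
```

Request:
servo_tool --pt "-0.7 0 0 0 -1" --pt "-1.5 0 0 0 -1" --pt "-2.3 0 0 0 -1" --pt "-3.1 0.05 0 0 -1" --pt "-3.9 0.05 0 0 -1" --pt "-4.7 0.05 0 0 -1" --pt "-5.3 0.1 0 0 -1" --pt "-5.7 0.1 0 0 -1" --pt "-6.0 0.1 0 0 -1" --pt "-6.0 0.1 0 0 -1"

```text
clock: 4.53
eef_pos: [0.6487, 0.2003, 0.0923]
tool_rot: [0.707, 0.707, -0.0, 0.0]
contact_force: [-0.1, -1.6, 1.2]
opening: 0.0031
```

Request:
servo_tool --pt "-0.1 0 0 0 -1" --pt "-0.2 0 0 0 -1" --pt "-0.3 0 0 0 -1" --pt "-0.4 0 0 0 -1" --pt "-0.4 0 0 0 -1"

```text
clock: 4.95
eef_pos: [0.6485, 0.1982, 0.0924]
tool_rot: [0.707, 0.707, 0.001, -0.0]
contact_force: [0.8, 6.2, 1.4]
opening: 0.0035
```

Request:
servo_tool --pt "-0.1 0 0 0 -1" --pt "-0.2 0 0 0 -1" --pt "-0.2 0 0 0 -1" --pt "-0.2 0 0 0 -1"

```text
clock: 5.28
eef_pos: [0.6481, 0.1981, 0.0924]
tool_rot: [0.707, 0.708, 0.002, -0.001]
contact_force: [-0.5, 14.6, 2.0]
opening: 0.0033
```

```bash
python3 - <<'E'
from h import *
c=viewer.read_camera('scene'); np.savez('s2.npz',**c)
cv2.imwrite('pics/s2.png',cv2.resize(c['img'][200:350,230:400,::-1],None,fx=4,fy=4,interpolation=cv2.INTER_CUBIC))
E
```

```text
(no output)
```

View pics/s2.png

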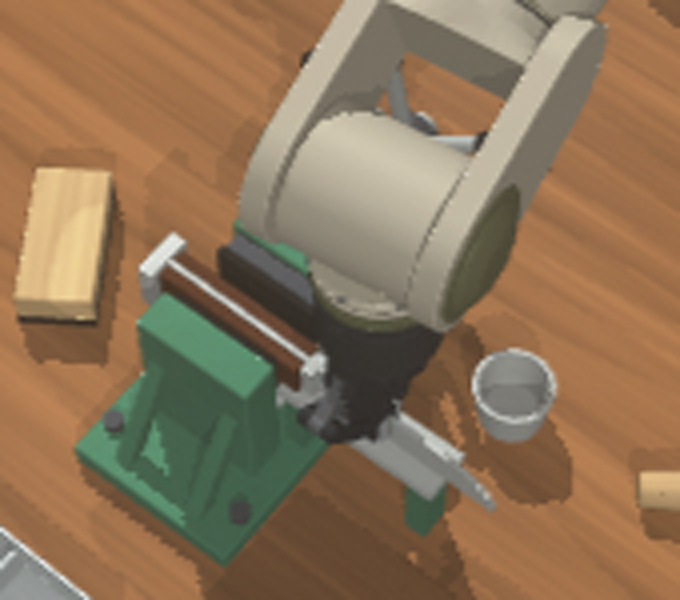

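The butt is against the end stop, at about (165,260) in the crop, and the jaw is still clear. I release the blade and lift.

Request:
servo_tool --pt "0 0 0 0 -0.7" --pt "0 0 0 0 0" --pt "0 0 0 0 1" --pt "0 0 0 0 1" --pt "0 0 0 0 1" --pt "0 0 0 0 1" --pt "0 0 0 0 1" --pt "0 0 0 0 1" --pt "0 0 -2 0 1" --pt "0 0 -6 0 1" --pt "0 0 -10 0 1" --pt "0 0 -14 0 1" --pt "0 0 -18 0 1" --pt "0 0 -21 0 1" --pt "0 0 -21 0 1"

```text
clock: 6.58
eef_pos: [0.6497, 0.1953, 0.31]
tool_rot: [0.707, 0.707, 0.005, 0.004]
contact_force: [-0.8, -0.2, 0.7]
opening: 0.0853
```

```bash
python3 - <<'E'
from h import *
T=tool(); c=save('wrist','w3.png'); W=cloud(c,T@c['T_tool_cam']); print(T[:3,3].round(4))
img=c['img']; np.savez('w3.npz',T=T,**c)
s=c2=None
C=(T@c['T_tool_cam'])[:3,3]
m=((img.max(2)<60)&(W[...,0]<.505)&(W[...,0]>.45)&(W[...,2]>0)&(abs(W[...,1]-.09)<.1)).astype(np.uint8)
nn,lab,st,ce=cv2.connectedComponentsWithStats(m)
for i in range(1,nn):
    if st[i,4]>25: 
        p=np.nanmedian(W[lab==i],0); d=(C-p)/np.linalg.norm(C-p); print('ball',ce[i].round(1),st[i,4],(p-.006*d).round(4))
m=(W[...,2]>.105)&(W[...,2]<.119)&(W[...,0]>.63)&(W[...,0]<.665)&(W[...,1]>0)
h=m&(img[...,0].astype(int)>img[...,2]+15); print('handle y range',np.percentile(W[h][:,1],[0.5,99.5]),'x',np.percentile(W[h][:,0],[1,99]))
st=(W[...,2]>.09)&(W[...,2]<.112)&(abs(W[...,1]-.025)<.02)&(abs(W[...,0]-.65)<.02); print('stop y',np.percentile(W[st][:,1],[5,50,95]))
E
```

```text
[0.6497 0.1953 0.31  ]
ball [131.2 227.9] 242 [0.476  0.1684 0.0786]
ball [163.1 267.9] 101 [0.4789 0.1078 0.0211]
ball [ 87.7 279.8] 464 [0.476  0.1513 0.1607]
ball [141.  315.3] 473 [0.4873 0.0962 0.1057]
ball [ 85.3 389.9] 262 [0.475  0.0744 0.1873]
handle y range [0.01689389 0.27301138] x [0.63729689 0.6606674 ]
stop y [0.02708438 0.02804771 0.02912787]
```

View pics/w3.png

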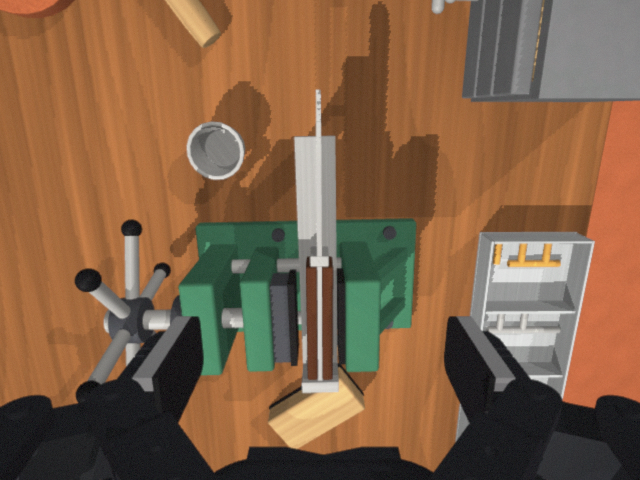

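The handle's butt end meets the stop at about (320,381), the knife is upright and the pads are clear. Next the wheel.

Request:
servo_tool --pt "-3 -2.3 0 -0.12 1" --pt "-6 -4.6 0 -0.24 1" --pt "-9 -6.9 0 -0.36 1" --pt "-12 -9.2 1 -0.48 1" --pt "-15 -11.5 2 -0.6 1" --pt "-18 -13.8 3 -0.72 1" --pt "-21 -16 4 -0.84 1" --pt "-22.8 -17.2 5 -0.96 1" --pt "-22.8 -17.2 6 -1.08 1" --pt "-22.8 -17.2 6 -1.2 1" --pt "-22.8 -17.2 6 -1.32 1" --pt "-22.8 -17.2 6 -1.44 1" --pt "-22.8 -17.2 6 -1.571 1" --pt "-22.8 -17.2 6 -1.571 1" --pt "-22.8 -17.2 6 -1.571 1"

```text
clock: 7.88
eef_pos: [0.4762, -0.0328, 0.2415]
tool_rot: [0.002, 1.0, 0.0, -0.001]
contact_force: [-0.5, -0.4, 0.3]
opening: 0.0852
```

```bash
python3 - <<'E'
from h import *
T=tool(); c=save('wrist','w4.png'); print(T.round(4)); print(telemetry.get_state()['joint_positions'].round(2))
W=cloud(c,T@c['T_tool_cam']);np.savez('w4.npz',T=T,**c)
# own fingertips: lowest points of finger in tool coordinates
P=cloud(c,c['T_tool_cam']); 
for s in(1,-1):
    m=(P[...,2]>-.08)&(P[...,2]<.02)&(P[...,1]*s>.03)&(P[...,1]*s<.075)&(abs(P[...,0])<.03)
    print(s,m.sum(),np.percentile(P[m],[1,50,99],axis=0).round(4) if m.sum() else '')
E
```

```text
[[-1.000e+00  3.100e-03 -1.400e-03  4.762e-01]
 [ 3.100e-03  1.000e+00  4.000e-04 -3.280e-02]
 [ 1.400e-03  4.000e-04 -1.000e+00  2.415e-01]
 [ 0.000e+00  0.000e+00  0.000e+00  1.000e+00]]
[-0.31  0.2   1.62 -0.    1.33 -1.88]
1 17363 [[-0.0095  0.0311 -0.0794]
 [ 0.0094  0.0499 -0.0637]
 [ 0.0168  0.0691 -0.0158]]
-1 17770 [[-0.0095 -0.0695 -0.0794]
 [ 0.0097 -0.0504 -0.0638]
 [ 0.0168 -0.0309 -0.0159]]
```

View pics/w4.png

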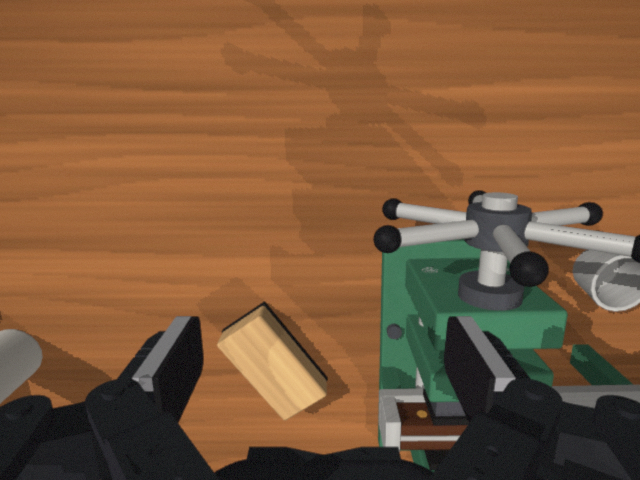

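The camera now looks down past the fingers. The wheel is at (500,225), with the upright spoke's ball at (528,268) and the pushed spoke's ball at (388,239). Before the stroke I check the finger profile.

```bash
python3 - <<'E'
from h import *
c=dict(np.load('w4.npz')); P=cloud(c,c['T_tool_cam']); W=cloud(c,c['T']@c['T_tool_cam'])
v,u=np.indices(P.shape[:2])
for z in np.arange(-.125,-.01,.006):
    m=(abs(P[...,2]-z)<.003)&(P[...,1]>.02)&(P[...,1]<.1)&(v>310)
    if m.sum()>5: print(round(z,3),m.sum(),P[m][:,1].min().round(4),P[m][:,1].max().round(4),'x',P[m][:,0].min().round(4),P[m][:,0].max().round(4))
img=c['img'];C=(c['T']@c['T_tool_cam'])[:3,3]
m=((img.max(2)<60)&(W[...,0]<.52)&(W[...,0]>.44)&(W[...,2]>0)&(v<310)).astype(np.uint8)
nn,lab,st,ce=cv2.connectedComponentsWithStats(m)
for i in range(1,nn):
    if st[i,4]>60:
        p=np.nanmedian(W[lab==i],0); d=(C-p)/np.linalg.norm(C-p); print('ball',ce[i].round(1),st[i,4],(p-.006*d).round(4))
E
```

```text
-0.089 188 0.02 0.0342 x 0.016 0.0177
-0.083 2449 0.02 0.0394 x 0.0096 0.0179
-0.077 2580 0.02 0.064 x 0.0043 0.0176
-0.071 2045 0.0288 0.0688 x -0.0034 0.0174
-0.065 5664 0.037 0.0725 x -0.0096 0.0139
-0.059 2094 0.0393 0.0743 x 0.005 0.0141
-0.053 609 0.0427 0.0667 x -0.0001 0.0133
-0.047 985 0.0425 0.0566 x -0.0073 0.0116
-0.041 1010 0.0425 0.0571 x -0.0117 0.0112
-0.035 913 0.0426 0.0571 x -0.0121 0.0111
-0.029 804 0.0426 0.0571 x -0.0123 0.0115
-0.023 679 0.0427 0.0571 x -0.0121 0.0112
-0.017 457 0.0428 0.0553 x -0.012 0.011
-0.011 78 0.043 0.0437 x -0.01 0.0089
ball [493.8 206.6] 347 [0.4651 0.098  0.102 ]
ball [390.4 208.6] 246 [0.4773 0.0229 0.0489]
ball [592.8 213. ] 278 [0.4741 0.1693 0.0796]
ball [387.1 238.9] 583 [0.4778 0.0079 0.1317]
ball [636.2 249.6] 165 [0.4773 0.1468 0.1568]
ball [514.2 274.6] 1707 [0.4812 0.0742 0.1842]
```

Request:
servo_tool --pt "-0.2 -0.8 3 0 1" --pt "-0.2 -0.8 6 0 1" --pt "-0.2 -0.8 8.5 0 1" --pt "-0.2 -0.8 9.6 0 1" --pt "-0.2 -0.8 10.1 0 1" --pt "-0.2 -0.8 10.1 0 1"

```text
clock: 8.43
eef_pos: [0.4782, -0.0407, 0.1405]
tool_rot: [0.001, 1.0, 0.0, -0.001]
contact_force: [0.9, 0.1, -0.1]
opening: 0.0854
```

Request:
servo_tool --pt "0 0 0 0 1" --pt "0 0 0 0 1"

```text
clock: 8.6
eef_pos: [0.4791, -0.041, 0.1423]
tool_rot: [0.0, 1.0, -0.0, 0.001]
contact_force: [0.3, 0.3, 0.9]
opening: 0.0852
```

Request:
servo_tool --pt "0 0 0.6 0 1" --pt "0 0 1.2 0 1" --pt "0 -0.05 1.6 0 1" --pt "0 -0.1 2.0 0 1"

```text
clock: 8.93
eef_pos: [0.4792, -0.0426, 0.1216]
tool_rot: [-0.0, 1.0, -0.001, 0.001]
contact_force: [-0.7, -6.2, 6.3]
opening: 0.0854
```

Request:
servo_tool --pt "0 -0.05 0.4 0 1" --pt "0 -0.1 0.8 0 1" --pt "0 -0.2 1.2 0 1" --pt "0 -0.25 1.6 0 1" --pt "0 -0.3 2.0 0 1" --pt "0 -0.3 2.1 0 1" --pt "0 -0.3 2.1 0 1"

```text
clock: 9.52
eef_pos: [0.479, -0.0452, 0.1004]
tool_rot: [0.0, 1.0, -0.0, 0.0]
contact_force: [0.7, -0.7, 3.2]
opening: 0.0853
```

Request:
servo_tool --pt "0 -0.1 -3 0 1" --pt "0 -0.1 -6.5 0 1" --pt "-0.25 0 -9 0 1" --pt "-0.25 2 -9 0 1" --pt "-0.25 4.2 -9 0 1" --pt "-0.25 4.2 -9 0 1" --pt "-0.25 4.2 -9 0 1"

```text
clock: 10.1
eef_pos: [0.4806, -0.0021, 0.19]
tool_rot: [-0.001, 1.0, 0.0, -0.001]
contact_force: [0.4, -0.2, 0.4]
opening: 0.0855
```

```bash
cat > wh.py <<'E'
from h import *
def wheel(fn):
    T=tool(); c=save('wrist',fn); W=cloud(c,T@c['T_tool_cam']);C=(T@c['T_tool_cam'])[:3,3]; img=c['img']; v,u=np.indices(img.shape[:2])
    m=((img.max(2)<60)&(W[...,0]<.53)&(W[...,0]>.44)&(W[...,2]>0)&(v<310)).astype(np.uint8)
    nn,lab,st,ce=cv2.connectedComponentsWithStats(m)
    print(T[:3,3].round(4))
    for i in range(1,nn):
        if st[i,4]>60:
            p=np.nanmedian(W[lab==i],0); d=(C-p)/np.linalg.norm(C-p); p=p-.006*d
            print('ball',ce[i].round(0),st[i,4],p.round(4),'ang',np.degrees(np.arctan2(-(p[1]-.0888),p[2]-.105)).round(1))
E
python3 -c "
from wh import *
wheel('w5.png')"
```

```text
[ 0.4806 -0.0021  0.19  ]
ball [490. 221.] 477 [0.4668 0.0999 0.1009] ang -110.2
ball [384. 214.] 243 [0.4777 0.043  0.0309] ang 148.3
ball [629. 243.] 540 [0.4757 0.1721 0.1062] ang -89.2
ball [331. 247.] 643 [0.4793 0.0033 0.105 ] ang 90.0
ball [482. 271.] 87 [0.4894 0.0852 0.1189] ang 14.7
ball [631. 295.] 485 [0.4776 0.1255 0.1739] ang -28.0
ball [439. 296.] 1115 [0.4769 0.0452 0.1769] ang 31.3
ball [498. 305.] 165 [0.5208 0.1077 0.095 ] ang -117.8
```

Request:
servo_tool --pt "0 0 1.6 0 1" --pt "0 -0.6 2.0 0 1" --pt "0 -1.2 2.5 0 1" --pt "0 -1.7 3.0 0 1" --pt "0 -2.2 3.5 0 1" --pt "0 -2.7 4.1 0 1" --pt "0 -3.1 4.7 0 1" --pt "0 -3.4 5.35 0 1" --pt "0 -3.7 6.0 0 1" --pt "0 -3.9 6.7 0 1" --pt "0 -4.1 7.4 0 1"

```text
clock: 11.07
eef_pos: [0.4846, -0.048, 0.1184]
tool_rot: [0.001, 1.0, -0.003, 0.005]
contact_force: [6.7, -15.5, 10.2]
opening: 0.0854
```

Request:
servo_tool --pt "0 -0.1 0.8 0 1" --pt "0 -0.15 1.5 0 1" --pt "0 -0.15 1.5 0 1"

```text
clock: 11.32
eef_pos: [0.4834, -0.0507, 0.1022]
tool_rot: [0.001, 1.0, -0.004, 0.003]
contact_force: [2.0, -24.6, 6.0]
opening: 0.085
```

Request:
servo_tool --pt "0 -0.1 -3 0 1" --pt "0 -0.1 -6.5 0 1" --pt "-0.5 0 -9 0 1" --pt "-0.5 2 -9 0 1" --pt "-0.5 4.2 -9 0 1" --pt "-0.5 4.2 -9 0 1" --pt "-0.5 4.2 -9 0 1"

```text
clock: 11.9
eef_pos: [0.4858, -0.0035, 0.1909]
tool_rot: [-0.001, 1.0, 0.0, -0.001]
contact_force: [0.2, -0.1, 0.3]
opening: 0.0857
```

```bash
python3 -c "
from wh import *
wheel('w6.png')"
```

```text
[ 0.4858 -0.0035  0.1909]
ball [380. 214.] 254 [0.4824 0.0385 0.0339] ang 144.7
ball [510. 225.] 179 [0.4711 0.1024 0.1091] ang -73.0
ball [456. 222.] 134 [0.4716 0.0745 0.0976] ang 117.2
ball [626. 238.] 571 [0.4803 0.1728 0.1009] ang -92.8
ball [335. 249.] 679 [0.4839 0.0035 0.1105] ang 86.3
ball [636. 293.] 211 [0.484  0.1297 0.17  ] ang -32.2
ball [456. 297.] 1134 [0.4814 0.0501 0.1795] ang 27.4
ball [502. 302.] 388 [0.5208 0.1062 0.1026] ang -97.8
```

The wheel is at about 86.5°. The finger slid to the ball's outer side, so on the next stroke I keep it about 5 mm further in.

Request:
servo_tool --pt "0 0.9 0 0 1" --pt "0 0.9 1.5 0 1" --pt "0 0.3 1.9 0 1" --pt "0 -0.3 2.3 0 1" --pt "0 -0.9 2.8 0 1" --pt "0 -1.4 3.3 0 1" --pt "0 -1.9 3.8 0 1" --pt "0 -2.3 4.4 0 1" --pt "0 -2.7 5.05 0 1" --pt "0 -3.0 5.7 0 1"

```text
clock: 12.78
eef_pos: [0.488, -0.0355, 0.1358]
tool_rot: [0.001, 1.0, -0.001, 0.003]
contact_force: [2.3, -3.3, 7.3]
opening: 0.0853
```

Request:
servo_tool --pt "0 -0.25 0.7 0 1" --pt "0 -0.45 1.4 0 1" --pt "0 -0.6 2.1 0 1" --pt "0 -0.65 2.7 0 1" --pt "0 -0.65 2.7 0 1"

```text
clock: 13.2
eef_pos: [0.4862, -0.0406, 0.1068]
tool_rot: [0.001, 1.0, -0.0, -0.0]
contact_force: [0.5, 0.1, 0.9]
opening: 0.0853
```

Request:
servo_tool --pt "0 -0.2 -3 0 1" --pt "0 -0.2 -6.5 0 1" --pt "-0.5 0 -8.5 0 1" --pt "-0.5 2 -8.5 0 1" --pt "-0.5 4.5 -8.5 0 1" --pt "-0.5 4.5 -8.5 0 1" --pt "-0.5 4.5 -8.5 0 1"

```text
clock: 13.78
eef_pos: [0.4908, 0.0056, 0.1922]
tool_rot: [-0.001, 1.0, 0.0, -0.0]
contact_force: [0.1, 0.3, -0.4]
opening: 0.0858
```

```bash
python3 -c "
from wh import *
wheel('w7.png')
c=save('side','side2.png'); np.savez('side2.npz',**c)
cv2.imwrite('pics/side2c.png',cv2.resize(c['img'][150:310,260:430,::-1],None,fx=4,fy=3.75,interpolation=cv2.INTER_CUBIC))"
```

```text
[0.4908 0.0056 0.1922]
ball [493. 220.] 288 [0.4764 0.1053 0.1035] ang -95.1
ball [367. 214.] 252 [0.4874 0.0381 0.0345] ang 144.2
ball [441. 221.] 103 [0.4765 0.0747 0.0985] ang 114.7
ball [608. 237.] 565 [0.4855 0.173  0.1003] ang -93.2
ball [319. 248.] 678 [0.489  0.0037 0.1111] ang 85.9
ball [471. 266.] 69 [0.4968 0.0875 0.1193] ang 5.2
ball [625. 290.] 1083 [0.4868 0.1328 0.173 ] ang -32.9
ball [453. 297.] 1835 [0.4893 0.0555 0.1769] ang 24.8
```

View pics/side2c.png

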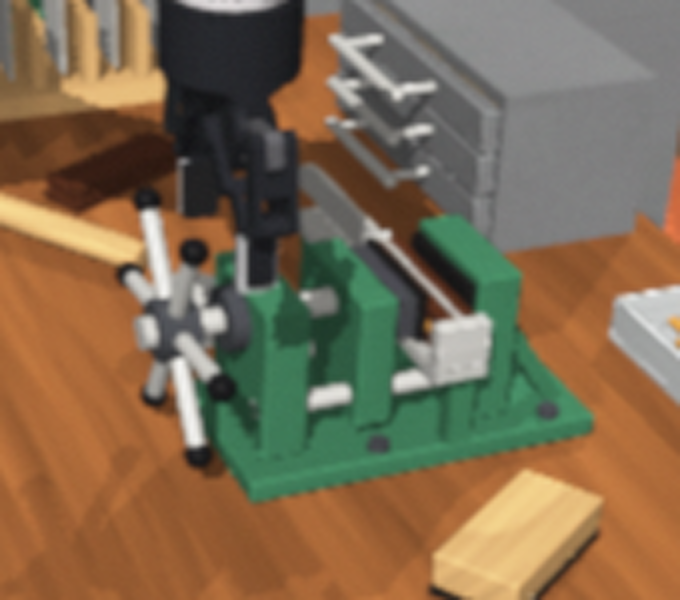

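The wheel is now at about 146° (2.55 rad), and the knife is still at the stop. From here I go in short pieces and watch the force.

Request:
servo_tool --pt "0 0.2 1 0 1" --pt "0 0.2 1.5 0 1" --pt "0 -0.4 1.85 0 1" --pt "0 -1.0 2.2 0 1" --pt "0 -1.6 2.7 0 1" --pt "0 -2.1 3.2 0 1"

```text
clock: 14.38
eef_pos: [0.4924, -0.0172, 0.1611]
tool_rot: [0.0, 1.0, -0.001, 0.002]
contact_force: [2.7, -5.3, 12.8]
opening: 0.0851
```

Request:
servo_tool --pt "0 -0.5 0.55 0 1" --pt "0 -0.95 1.1 0 1"

```text
clock: 14.55
eef_pos: [0.4933, -0.0276, 0.1508]
tool_rot: [0.001, 1.0, -0.002, 0.003]
contact_force: [5.6, -7.9, 14.0]
opening: 0.0855
```

Request:
servo_tool --pt "0 -0.4 0.6 0 1" --pt "0 -0.7 1.25 0 1"

```text
clock: 14.72
eef_pos: [0.4933, -0.0349, 0.1383]
tool_rot: [0.001, 1.0, -0.002, 0.003]
contact_force: [3.7, -6.6, 10.7]
opening: 0.0852
```

Request:
servo_tool --pt "0 -0.3 0.65 0 1" --pt "0 -0.5 1.35 0 1"

```text
clock: 14.88
eef_pos: [0.4926, -0.0393, 0.1241]
tool_rot: [0.001, 1.0, -0.001, 0.002]
contact_force: [3.6, -7.1, 9.3]
opening: 0.0853
```

Request:
servo_tool --pt "0 -0.1 0.7 0 1" --pt "0 -0.15 1.4 0 1"

```text
clock: 15.05
eef_pos: [0.4924, -0.0405, 0.1099]
tool_rot: [0.001, 1.0, -0.001, 0.002]
contact_force: [2.2, -4.9, 10.1]
opening: 0.0853
```

Request:
servo_tool --pt "0 -0.2 -3 0 1" --pt "0 -0.2 -6.5 0 1" --pt "-0.4 0 -8.3 0 1" --pt "-0.4 2 -8.3 0 1" --pt "-0.4 4.5 -8.3 0 1" --pt "-0.4 4.5 -8.3 0 1" --pt "-0.4 4.5 -8.3 0 1"

```text
clock: 15.63
eef_pos: [0.4948, 0.0064, 0.1916]
tool_rot: [-0.001, 1.0, 0.0, -0.001]
contact_force: [-0.1, 0.3, -0.2]
opening: 0.0855
```

```bash
python3 -c "
from wh import *
wheel('w8.png')
c=save('scene','s3.png'); np.savez('s3.npz',**c); W=cloud(c)
h=c['img'].astype(int)
cv2.imwrite('pics/s3c.png',cv2.resize(c['img'][200:350,230:400,::-1],None,fx=4,fy=4,interpolation=cv2.INTER_CUBIC))"
```

```text
[0.4948 0.0064 0.1916]
ball [363. 216.] 254 [0.4923 0.0357 0.0364] ang 142.3
ball [440. 222.] 101 [0.4814 0.0749 0.0973] ang 118.8
ball [496. 229.] 213 [0.481  0.1036 0.1113] ang -66.9
ball [604. 237.] 541 [0.4903 0.173  0.0972] ang -95.3
ball [318. 252.] 704 [0.4937 0.004  0.1141] ang 83.9
ball [626. 291.] 981 [0.4917 0.1351 0.1711] ang -35.0
ball [457. 295.] 1813 [0.4936 0.0599 0.1768] ang 22.0
```

View pics/s3c.png

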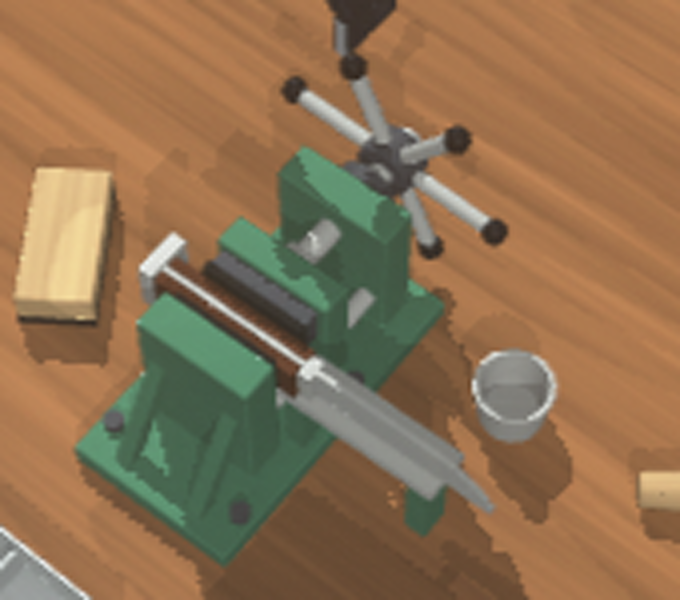

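The knife is still at the stop, at (165,255), and the pad is up close to the handle, at (260,290). I measure the gaps numerically.

```bash
python3 - <<'E'
from h import *
for f in('s2','s3'):
    c=dict(np.load(f+'.npz')); W=cloud(c); im=c['img']
    print(f,'blade x (y .17-.25)')
    for y in(.03,.05,.07,.1,.13,.21,.23):
        m=(abs(W[...,1]-y)<.003)&(W[...,2]>.108)&(W[...,2]<.134)&(W[...,0]>.6)&(W[...,0]<.69)
        P=W[m];C=im[m]; o=np.argsort(P[:,0])
        print(y,[(round(float(P[i,0]*1000),1),int(P[i,2]*1000),*map(int,C[i])) for i in o][::max(1,len(o)//14)])
E
```

```text
s2 blade x (y .17-.25)
0.03 [(634.7, 109, 124, 104, 87), (637.9, 113, 118, 111, 104), (638.0, 119, 157, 157, 152), (639.6, 115, 108, 81, 65), (641.4, 116, 109, 78, 60), (641.6, 118, 157, 158, 152), (642.3, 114, 117, 105, 94), (643.3, 115, 105, 72, 53), (644.7, 114, 104, 75, 58), (645.6, 111, 123, 105, 94), (649.0, 117, 163, 164, 157), (649.2, 116, 187, 184, 177), (649.9, 112, 198, 199, 193), (650.7, 116, 200, 202, 196), (651.8, 113, 132, 123, 113), (656.2, 114, 107, 78, 61), (657.3, 112, 104, 71, 52), (659.8, 114, 104, 78, 63), (660.1, 109, 82, 63, 50), (661.6, 109, 100, 92, 84), (665.5, 115, 126, 125, 120), (666.1, 122, 175, 177, 171)]
0.05 [(605.6, 127, 101, 127, 99), (607.1, 124, 81, 103, 82), (611.6, 120, 100, 97, 96), (627.1, 125, 70, 61, 52), (629.4, 111, 92, 70, 51), (641.1, 111, 105, 72, 54), (646.9, 117, 108, 80, 63), (649.4, 114, 206, 208, 203), (655.8, 113, 105, 71, 52), (658.2, 117, 103, 71, 51), (660.6, 119, 100, 69, 50), (668.4, 124, 66, 55, 45), (678.8, 129, 97, 143, 112), (681.5, 130, 97, 147, 113), (685.8, 132, 95, 146, 113), (689.3, 131, 96, 147, 112)]
0.07 [(606.8,
[... 4480 characters left out ...]
 46), (640.8, 122, 51, 46, 38), (648.0, 119, 86, 61, 45), (656.1, 115, 150, 143, 135), (662.5, 113, 109, 74, 54), (668.8, 128, 66, 57, 48), (676.6, 129, 94, 147, 114), (682.4, 129, 93, 145, 113)]
0.21 [(650.8, 116, 138, 139, 135), (652.6, 115, 138, 140, 136), (652.8, 117, 141, 142, 138), (654.1, 115, 132, 133, 129), (654.7, 111, 126, 128, 123), (655.7, 109, 125, 127, 123), (656.0, 111, 126, 127, 123), (656.6, 117, 127, 128, 124)]
0.23 [(650.2, 116, 136, 137, 132), (650.3, 115, 140, 141, 136), (651.7, 116, 140, 143, 138), (653.0, 112, 130, 131, 127), (653.8, 120, 141, 142, 138), (654.2, 112, 127, 130, 125), (654.6, 118, 136, 137, 132), (654.8, 112, 127, 128, 123), (655.4, 109, 127, 127, 124)]
```

The handle has shifted about 6 mm and now sits against the fixed jaw, so the pressure has begun. I go back to the spoke at 84° and press slowly, reading the force.

Request:
servo_tool --pt "0 -2 0 0 1" --pt "0 -4.5 0 0 1" --pt "0 -4.8 2 0 1" --pt "0 -4.7 5 0 1" --pt "0 -4.6 7 0 1" --pt "0 -4.6 7.7 0 1" --pt "0 -4.6 7.7 0 1"

```text
clock: 16.32
eef_pos: [0.4944, -0.0404, 0.1139]
tool_rot: [0.0, 1.0, 0.0, -0.002]
contact_force: [-0.5, 0.1, 0.6]
opening: 0.0854
```

Request:
servo_tool --pt "0 0 0.1 0 1" --pt "0 0 0.2 0 1" --pt "0 0 0.3 0 1" --pt "0 0 0.4 0 1"

```text
clock: 16.65
eef_pos: [0.4955, -0.04, 0.112]
tool_rot: [-0.0, 1.0, -0.0, 0.001]
contact_force: [0.6, 0.0, 0.4]
opening: 0.085
```

Request:
servo_tool --pt "0 0 0.1 0 1" --pt "0 0 0.2 0 1"

```text
clock: 16.82
eef_pos: [0.4952, -0.0399, 0.1095]
tool_rot: [-0.0, 1.0, -0.0, 0.0]
contact_force: [0.8, 0.3, 1.7]
opening: 0.0856
```

Request:
servo_tool --pt "0 0 0.1 0 1" --pt "0 0 0.2 0 1"

```text
clock: 16.98
eef_pos: [0.4955, -0.04, 0.1081]
tool_rot: [-0.0, 1.0, -0.0, 0.001]
contact_force: [-2.0, -1.0, 8.5]
opening: 0.0854
```

Request:
servo_tool --pt "0 0 0.1 0 1" --pt "0 0 0.2 0 1"

```text
clock: 17.15
eef_pos: [0.4956, -0.0403, 0.1063]
tool_rot: [-0.0, 1.0, -0.001, 0.001]
contact_force: [-3.0, -2.7, 9.6]
opening: 0.0857
```

Request:
servo_tool --pt "0 0 0.1 0 1" --pt "0 0 0.2 0 1"

```text
clock: 17.32
eef_pos: [0.4957, -0.0406, 0.1044]
tool_rot: [-0.0, 1.0, -0.001, 0.001]
contact_force: [-4.0, -3.6, 10.5]
opening: 0.0857
```

Request:
servo_tool --pt "0 0 0.1 0 1" --pt "0 0 0.2 0 1"

```text
clock: 17.48
eef_pos: [0.4958, -0.0408, 0.1025]
tool_rot: [-0.0, 1.0, -0.001, 0.001]
contact_force: [-2.4, -5.6, 9.9]
opening: 0.0855
```

Request:
servo_tool --pt "0 0 -0.3 0 1" --pt "0 0 -0.6 0 1" --pt "0 0 -0.6 0 1" --pt "0 0 -0.6 0 1" --pt "0 0 -0.5 0 1" --pt "0 0 -0.4 0 1" --pt "0 0 -0.3 0 1"

```text
clock: 18.07
eef_pos: [0.495, -0.0398, 0.104]
tool_rot: [-0.0, 1.0, 0.0, -0.0]
contact_force: [0.0, -0.1, -0.3]
opening: 0.0853
```

Request:
servo_tool --pt "0 0 0.05 0 1" --pt "0 0 0.1 0 1"

```text
clock: 18.23
eef_pos: [0.495, -0.0398, 0.1031]
tool_rot: [-0.0, 1.0, 0.0, -0.0]
contact_force: [-0.4, 0.4, 0.8]
opening: 0.0853
```

Request:
servo_tool --pt "0 0 0.05 0 1" --pt "0 0 0.1 0 1"

```text
clock: 18.4
eef_pos: [0.4952, -0.0398, 0.1024]
tool_rot: [-0.0, 1.0, 0.0, 0.0]
contact_force: [-1.5, -0.7, 5.3]
opening: 0.0853
```

Request:
servo_tool --pt "0 0 0.05 0 1" --pt "0 0 0.1 0 1"

```text
clock: 18.57
eef_pos: [0.4953, -0.0399, 0.102]
tool_rot: [-0.0, 1.0, -0.0, 0.0]
contact_force: [-3.8, 1.5, 9.9]
opening: 0.0853
```

Request:
servo_tool --pt "0 0 -0.4 0 1" --pt "0 -0.5 -0.4 0 1" --pt "0 -0.5 -0.2 0 1" --pt "0 -0.5 0 0 1" --pt "0 -0.5 0.1 0 1" --pt "0 -0.5 0.2 0 1"

```text
clock: 19.07
eef_pos: [0.4956, -0.0455, 0.0999]
tool_rot: [-0.0, 1.0, -0.001, 0.001]
contact_force: [-1.6, -4.2, 10.9]
opening: 0.0857
```

Request:
servo_tool --pt "0 0 0.1 0 1" --pt "0 0 0.2 0 1"

```text
clock: 19.23
eef_pos: [0.4957, -0.0457, 0.098]
tool_rot: [-0.0, 1.0, -0.001, 0.001]
contact_force: [-2.6, -5.4, 9.7]
opening: 0.0855
```

Request:
servo_tool --pt "0 0 -0.3 0 1" --pt "0 0 -0.6 0 1" --pt "0 0 -0.6 0 1" --pt "0 0 -0.6 0 1" --pt "0 0 -0.5 0 1" --pt "0 0 -0.4 0 1" --pt "0 0 -0.3 0 1" --pt "0 0 -0.25 0 1"

```text
clock: 19.9
eef_pos: [0.4953, -0.0449, 0.1003]
tool_rot: [-0.0, 1.0, -0.0, 0.0]
contact_force: [-3.0, -0.2, 8.8]
opening: 0.0855
```

Request:
servo_tool --pt "0 0 0.05 0 1" --pt "0 0 0.1 0 1"

```text
clock: 20.07
eef_pos: [0.4953, -0.045, 0.0995]
tool_rot: [-0.0, 1.0, -0.0, 0.0]
contact_force: [-3.8, -1.2, 9.4]
opening: 0.0856
```

Request:
servo_tool --pt "0 0 0.05 0 1" --pt "0 0 0.1 0 1"

```text
clock: 20.23
eef_pos: [0.4954, -0.0451, 0.0985]
tool_rot: [-0.0, 1.0, -0.0, 0.0]
contact_force: [-2.6, -1.1, 9.6]
opening: 0.0854
```

When released, the wheel slipped back about 2–3 mm at the ball. The pressure had therefore passed 80 N, and the screw settles there by itself. I retreat.

Request:
servo_tool --pt "0 -0.2 -1 0 1" --pt "0 -0.4 -4 0 1" --pt "0 -0.5 -8 0 1" --pt "0 -2 -12 0 1" --pt "0 -4 -16 0 1" --pt "0 -6 -18 0 1" --pt "0 -6 -18 0 1" --pt "0 -6 -18 0 1" --pt "0 -6 -18 0 1"

```text
clock: 20.98
eef_pos: [0.4947, -0.1044, 0.2769]
tool_rot: [-0.0, 1.0, 0.0, -0.001]
contact_force: [-1.6, 0.2, -0.5]
opening: 0.0855
```

```bash
python3 - <<'E'
from h import *
a=dict(np.load('s3.npz'));c=save('scene','s4.png'); W=cloud(c)
cv2.imwrite('pics/s4c.png',cv2.resize(c['img'][200:350,230:400,::-1],None,fx=4,fy=4,interpolation=cv2.INTER_CUBIC))
s=telemetry.get_state(); print(s['clock'],s['contact_force'].round(1),s['eef_pos'].round(3))
b=np.load('scene1.npz')['img'].astype(int); d=abs(b-c['img']).sum(2)>90
for n,(u0,v0,u1,v1) in dict(block=(230,238,262,284),pot=(345,285,372,312),mallet=(388,305,495,350),disc=(425,270,475,318),bottle=(165,180,192,224),scales=(424,340,450,395),file=(185,150,250,205)).items(): print(n,d[v0:v1,u0:u1].mean().round(3))
E
```

```text
21.0333 [-0.1  0.4 -1. ] [ 0.495 -0.104  0.277]
block 0.0
pot 0.093
mallet 0.195
disc 0.133
bottle 0.0
scales 0.085
file 0.0
```

View pics/s4c.png

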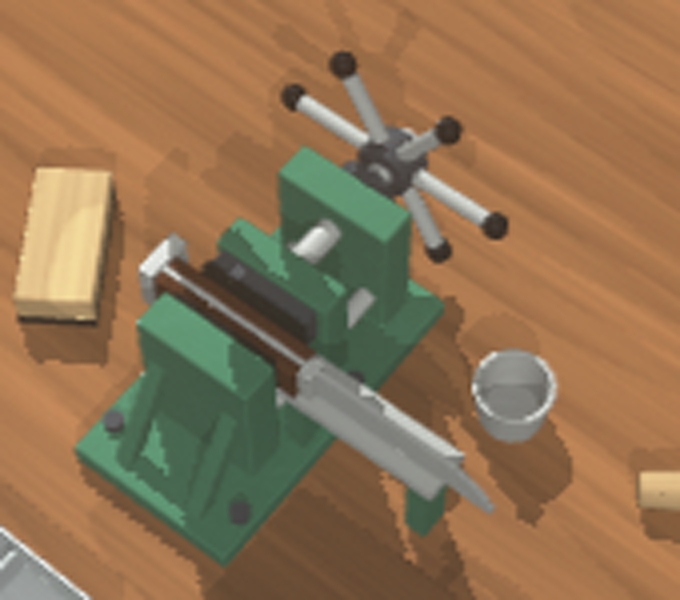

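The knife is upright with its butt on the stop, at (160,265). The handle is between the pads, and the block and pot haven't moved. The picture differences at the mallet and disc fit the arm's shadow having left, as the arm never went near them. I hand in.

```bash
python3 -c "
from workcell import workorder; print(workorder.sign_off())"
```

```text
the job is handed in; nothing more can be done
None
```

The knife's butt is against the end stop, the handle is clamped at about 80 N, and the job is handed in. The arm finished clear of everything at about 21 s on the clock.

- **Sliding the knife:** I pinched the blade and slid it about 63 mm, until the wrist felt contact (6 N, rising to 15 N). The pictures showed the butt on the stop with the jaw still clear of the handle.
- **Winding the jaw:** I turned the wheel to about 3.6 rad by pressing spokes down with one open finger. The handle was carried about 6 mm over to the fixed jaw.
- **Pressure:** There is no direct reading of it. The final spoke force was about 9.6–10 N, or about 0.8 N m, which matches the expected drag plus 80 N. When I backed off after the last press, the wheel slipped back 2–3 mm at the ball, which points to the pressure having passed 80 N and settled there.

Two things did not go cleanly:

- **Side load:** During the second stroke the finger slid to the outside of a ball, giving a side load of about 25 N, still under the limits. I moved the finger inward for the strokes after that.
- **Bystanders:** The final picture comparison showed no change at the sanding block, oil bottle or file. It did show some pixel changes at the pot, mallet, disc and scales. The pot looked unmoved in the pictures. I took the others to be the arm's shadow, because the arm never went near them, but I did not check them separately.

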